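# Roll a round carving blank into its batten cradle

### The arm

A 6-joint arm with a two-finger parallel gripper is mounted at the origin on the work surface. World frame = base frame: x ahead of the robot, y to its left, z up, the work surface at z = 0. Lengths are in m, angles in degrees, forces in N, time in s.
With the tool pointing down it reaches from about 0.275 to 0.75 m from the base axis. Payload 10.2 kg.
Tool frame: the origin (TCP) lies between the finger pads; the fingertips stand 19 mm ahead of it and the grasp point (between the pads) is the TCP; z points along the fingers, y is the line along which they close (so a half turn about z gives the same grasp; the last joint's range is limited). The gripper opens to 85 mm and grips with 20 to 120 N. Pads are 22 mm wide; open, the fingers measure 114 mm over their backs; the gripper's body (76 mm by 85 mm) begins 54 mm behind the grasp point. The pads swing forward as they close: fully open they stand 13 mm farther back than shut.
Start: joints at [51.944, 17.928, 85.812, -0, 76.261, -12.8], TCP at [0.224, 0.475, 0.25] pointing down, gripper open.
Joint ranges: [-168.41, 168.41], [-55.51, 124.54], [10.69, 146.95], [-70.63, 250.63], [1, 178], [-165.06, 165.06]. Speed limits (degrees/s): [136.94, 136.94, 172.46, 180, 180, 180].

### API

Orientations are given as a 3x3 rotation matrix whose columns are the frame's x, y, z axes.
In Python, from bench import sensors, optics, env gives the robot as it stands.
- The arm moves only by the tool send_rows, never from a script. Its arguments are lists of equal length, an entry for each row: "dp": the shift along the world's x, y, z each as a share of 4 cm, from -1 to 1, a list of three; "delta_rot": the turn, a rotation vector about the world's x, y, z each as a share of 0.1 rad, from -1 to 1, a list of three; "hand": the opening, from 0 (shut) to 1 (fully open). A call has 1 to 8 rows; each row shifts and turns the commanded pose from where the row before left it; what a row does not reach is not made up. A row lasts 1/8 s, in which the tool goes at most 62.5 mm and 10.7 degrees, less where a joint would pass 70% of its speed; a pose out of reach is approached as far as the arm can. A call with a number of a shift or a turn outside -1 to 1 is refused whole. A call with a gripper value outside its range is refused whole. The fingers move at their own pace and stop on an object; "grip_force" is the grip in N (left out, the last holds). Time passes only in rows, so rows that do not move let the fingers close. It gives the time, the measured TCP pose, the force, the opening and the grip force at its end, in the units of the state.
- sensors.sense(): the state, without advancing time (a new reading comes with each control period).
- optics.read_camera(name): name is "side" or "top" or "wrist"; returns the picture (420x560x3 uint8, blue, green, red); there is no depth.
- optics.camera_model(name): a dict with "fx", "fy", "cx", "cy" (pixels), "R" (3x3) and "t" (3): a world point X has camera coordinates R X + t. Camera axes: x right, y down, z forward; pixel columns grow to the right and rows downward; lengths in m; the calibration is good to about 2 mm. A picture is of the moment at which its call begins: read the wrist's pose just before it. camera_model takes no time and is no camera call; for the wrist camera it gives the pose at the moment of the call.
- env.hand_in(): hands the job in; it is judged then, once.
The state is a dict: "clock": time; "joint_pos": joint angles; "joint_vel": joint speeds; "effort": joint torques, N m; "tool_pos": TCP position; "ee_rot": TCP orientation; "force": force on the tool from outside, world axes, zero at the start; "wrist_torque": the same for the moment, N m; "finger_gap": opening from 0.0 (shut) to 1.0 (fully open); "gripper_force": force on a finger pad.
Only numpy, scipy, OpenCV 4.12 (cv2) and the standard library are available. Lean on these libraries where they do the work, as an engineer would, in place of code of your own. Each camera call takes 0.05 s, during which the arm holds its last target. There are 200 camera calls.

### The job

Roll the thick round wood blank across the plywood board by pressing gently on its top and stroking it along, until it climbs over the nearer of the two thin dark battens and lies settled between them, resting along both, with neither end sticking out past the battens' ends. Keep to its top (do not push it low on its sides or grip it), never lift it, and leave the tools and other things around it where they are.

Things in the scene. Friction and masses are not known exactly. Their poses are not given: they have to be found in the camera images.
- blank: Plain pale solid wood cylinder lying loose on its side on the board: diameter 90 mm, length 140 mm, 0.3 to 0.65 kg. Origin at its centre, 45 mm above the board; its x axis is the cylinder's axis, the other axes turn as it rolls. Rolls freely with slight resistance, lies still once let go at rest. Friction on fingertips and board about 0.5 to 0.7. Pressing harder than 40 N dents it.
- cradle: Two parallel dark wood battens fixed to the board, left or right of the blank (120 to 215 mm away) and parallel to it within 3 degrees: each 250 mm long, 12 wide, 5 high, with a 32 mm gap between; a pencil line on the board midway. Origin on the board's top on that line, midway along; x along the battens, y across, z up.
- cradle_seat (a point): Where the centre of the settled blank comes: 47 mm above the cradle's origin. The blank then rests on both inner edges, clear of the board (its centre passes 50 mm above the board on the way over a batten). Axes as the cradle's.
- board: Flat plywood work board fixed on the bench, 270 x 380 x 12 mm thick, carrying the blank and the battens. Origin at the centre of its underside (on the bench), y along its long side.
- gouge: Carving gouge lying loose on the bench beside the board, on the robot's right: wood handle 120 mm long, 22 mm thick, steel blade 90 mm. Origin on the bench under the joint of handle and blade, x towards the blade. Bystander.
- mallet: Turned wooden carver's mallet standing on its head, handle up, 88 mm wide, 208 mm high, loose. Origin at the centre of its foot. Bystander.
- stone: Grey sharpening stone in a dark wood holder, 75 x 220 x 40 mm high, loose. Origin at the centre of its underside. Bystander.
- offcut: Pale wood offcut block 70 x 100 x 45 mm high, loose. Origin at the centre of its underside. Bystander.
- pot: Blue ceramic cup 80 mm wide, 100 mm high, loose. Origin at the centre of its underside. Bystander.
Things that resemble listed ones, but are neither listed nor needed, are in the scene too. Leave any orange or pink look-alike of the blank alone.

How it is judged:
By the outcome, as a careful person would: the job done as asked, in the order asked, and still so for the second after the job is handed in, with the robot touching nothing.
It also fails if it takes over 64 s, if anything falls off the work surface, if the arm or the gripper's body presses on something with over 40 N, if the wrist force passes 120 N, or if a joint passes its speed limit or range.

## Working session

There is one attempt and no reset: what is moved stays moved. The work goes in short steps, Python scripts to look and compute and a tool call to move; the robot and the scene stay as the last step left them, time stands still between calls to the robot, and variables do not carry over. Pictures are saved under pics/ and viewed, at most 10 in all, crops included, and the job is handed in when it is done.

Besides the shell and the picture viewer there is one more tool, called after ">>>" in YAML: its name, and indented under it one key for each argument. send_rows: Moves the arm, as the interface text tells. Its arguments: {"type":"object","properties":{"dp":{"type":"array","items":{"type":"array","items":{"type":"number","minimum":-1,"maximum":1}}},"delta_rot":{"type":"array","items":{"type":"array","items":{"type":"number","minimum":-1,"maximum":1}}},"hand":{"type":"array","items":{"type":"number"}},"grip_force":{"type":"number"}},"required":["dp","delta_rot","hand"]}

```bash
mkdir -p pics; python3 - <<'E'
from bench import sensors, optics
import cv2
for n in("top","side"):
    m=optics.camera_model(n); print(n,m)
    cv2.imwrite(f"pics/{n}0.png",optics.read_camera(n))
print(sensors.sense())
E
```

```text
top {'fx': 379.2012415096886, 'fy': 379.2012415096886, 'cx': 276.410672353107, 'cy': 207.75645074833662, 'R': array([[-1.11213226e-02, -9.99938031e-01, -4.99731114e-04],
       [-9.99180593e-01,  1.11323456e-02, -3.89129015e-02],
       [ 3.89160533e-02,  6.65587000e-05, -9.99242481e-01]]), 't': array([0.05141961, 0.49248886, 1.22583884])}
side {'fx': 509.28746117932315, 'fy': 509.28746117932315, 'cx': 279.2434290395258, 'cy': 212.04702795774045, 'R': array([[ 0.958425  , -0.2852779 , -0.0061678 ],
       [-0.1983935 , -0.65067933, -0.73297778],
       [ 0.2050891 ,  0.70372788, -0.68022462]]), 't': array([-0.46700961,  0.17732841,  1.35436605])}
{'clock': 0.1, 'joint_pos': array([ 5.19457029e+01,  1.79554826e+01,  8.58500312e+01, -5.19843401e-04,
        7.62612900e+01, -1.27999566e+01]), 'joint_vel': array([-0.03108773, -0.1809258 , -0.11697609,  0.02649849,  0.02542475,
       -0.03560281]), 'effort': array([ 1.62403325e-03, -4.12908447e+01, -2.60139620e+01, -2.21361615e-04,
        3.08951014e-03,  4.04997593e-05]), 'tool_pos': array([0.22386325, 0.47464325, 0.24979658]), 'ee_rot': array([[-9.04423660e-01,  4.26634898e-01, -7.11758350e-04],
       [ 4.26635419e-01,  9.04423223e-01, -9.23529764e-04],
       [ 2.49720755e-04, -1.13892349e-03, -9.99999320e-01]]), 'force': array([-0.00641642,  0.1697149 ,  0.5262076 ]), 'wrist_torque': array([ 0.0385912 , -0.04297447, -0.02329428]), 'gripper_force': 0.0, 'finger_gap': 0.9978623914336374}
```

View pics/top0.png

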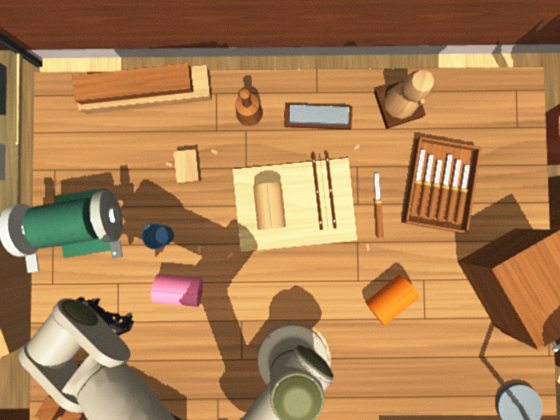

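View pics/side0.png

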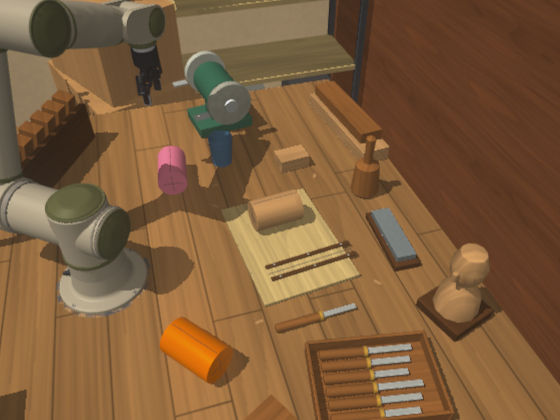

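Top view: candidates for the blank are pale cylinder on the board (269,203), pink cylinder (177,290) and orange cylinder (392,299). The pale one on the plywood fits; pink and orange are the stated look-alikes. The battens are the dark lines at x≈318 and 329, to the robot's right of the blank. Next I'll make a confirming crop and measure.

```bash
cat > h.py <<'E'
import numpy as np, cv2
from bench import optics, sensors
def ray(m,uv,z):
    uv=np.atleast_2d(uv).astype(float)
    d=np.c_[(uv[:,0]-m['cx'])/m['fx'],(uv[:,1]-m['cy'])/m['fy'],np.ones(len(uv))]@np.array(m['R'])
    c=-np.array(m['R']).T@m['t']
    return c+d*((z-c[2])/d[:,2])[:,None]
E
python3 - <<'E'
from h import *
a=cv2.imread("pics/top0.png");c=a[150:255,225:365]
cv2.imwrite("pics/crop.png",cv2.resize(c,None,fx=5,fy=5,interpolation=cv2.INTER_CUBIC))
m=optics.camera_model("top")
h=cv2.cvtColor(a,cv2.COLOR_BGR2HSV)
for p in [(269,190),(269,203),(240,240),(300,200),(318,190),(329,190),(324,190)]: print(p,h[p[1],p[0]])
# hand-read corner estimates
print(ray(m,[(233,169),(349,158),(356,240),(241,250)],.012))
print(ray(m,[(314,153),(320,228),(326,152),(333,228)],.017))
print(ray(m,[(256,180),(280,178),(260,228),(285,226)],.07))
E
```

```text
(269, 190) [ 21 104 251]
(269, 203) [ 17 111 240]
(240, 240) [ 19 116 172]
(300, 200) [ 26  75 252]
(318, 190) [ 16 123 179]
(329, 190) [ 16  88 198]
(324, 190) [ 25  87 247]
[[ 0.62113796  0.18624631  0.012     ]
 [ 0.65301395 -0.19308613  0.012     ]
 [ 0.3855029  -0.21080322  0.012     ]
 [ 0.35734452  0.16210101  0.012     ]]
[[ 0.6698236  -0.07845714  0.017     ]
 [ 0.42570932 -0.0941908   0.017     ]
 [ 0.67266283 -0.11758465  0.017     ]
 [ 0.42524244 -0.13619539  0.017     ]]
[[0.57769912 0.10839343 0.07      ]
 [0.58310373 0.03374593 0.07      ]
 [0.42860237 0.09736963 0.07      ]
 [0.43392013 0.01999534 0.07      ]]
```

View pics/crop.png

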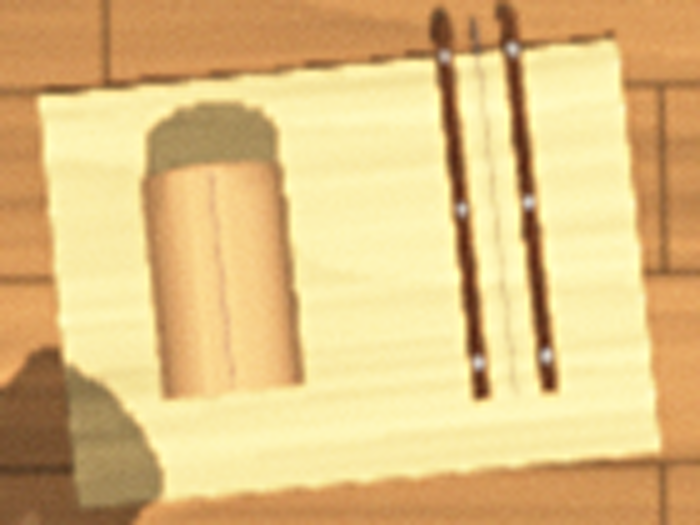

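The crop confirms the pale cylinder with a grain line (crop 145–302 × 163–398). The battens run (440,10)-(481,398) and (505,5)-(549,392), with the pencil line between them, all on the plywood.

```bash
python3 - <<'E'
from h import *
m=optics.camera_model("top")
f=lambda p:np.array(p)/5+[225-.4,150-.4]
b=ray(m,f([(145,178),(278,163),(163,398),(302,383)]),.058)
F=(b[0]+b[1])/2;N=(b[2]+b[3])/2
print(b,"\nblank",(F+N)/2,"len",np.linalg.norm(F-N),"yaw",np.degrees(np.arctan2(*(F-N)[[1,0]])))
k=ray(m,f([(440,10),(505,5),(481,398),(549,392)]),.017)
F=(k[0]+k[1])/2;N=(k[2]+k[3])/2
print(k,"\ncradle",(F+N)/2,"len",np.linalg.norm(F-N),"yaw",np.degrees(np.arctan2(*(F-N)[[1,0]])))
E
```

```text
[[0.56276598 0.11671048 0.058     ]
 [0.57127752 0.03314657 0.058     ]
 [0.42478942 0.10667684 0.058     ]
 [0.43318325 0.01973856 0.058     ]] 
blank [0.49800404 0.06906811 0.058     ] len 0.13853213925986804 yaw 4.85344298545197
[[ 0.67446344 -0.07396646  0.017     ]
 [ 0.67726695 -0.11635627  0.017     ]
 [ 0.42180874 -0.09671503  0.017     ]
 [ 0.42519217 -0.14071887  0.017     ]] 
cradle [ 0.54968282 -0.10693916  0.017     ] len 0.2534616953972909 yaw 5.332506782501538
```

>>> send_rows:
  dp:
    - [0.6,-0.85,0]
    - [0.6,-0.85,0]
    - [0.6,-0.85,0]
    - [0.6,-0.85,0]
    - [0.6,-0.85,0]
    - [0.6,-0.85,0]
    - [0.6,-0.85,0]
    - [0.6,-0.85,0]
  delta_rot:
    - [0,0,-0.95]
    - [0,0,-0.95]
    - [0,0,-0.95]
    - [0,0,-0.95]
    - [0,0,-0.95]
    - [0,0,-0.95]
    - [0,0,-0.95]
    - [0,0,-0.95]
  hand: [1,1,1,1,1,1,1,1]

```text
clock: 1.1
tool_pos: [0.4165, 0.2016, 0.2501]
ee_rot: [[-0.359, 0.933, -0.0], [0.933, 0.359, -0.0], [0.0, -0.0, -1.0]]
force: [-0.5, 0.2, -0.1]
finger_gap: 0.996
gripper_force: 0.0
```

>>> send_rows:
  dp:
    - [0.65,-0.85,0]
    - [0.65,-0.85,0]
    - [0.65,-0.85,0]
    - [0,0,-0.9]
    - [0,0,-0.9]
    - [0,0,-0.4]
    - [0,0,0]
  delta_rot:
    - [0,0,-0.95]
    - [0,0,-0.95]
    - [0,0,-0.95]
    - [0,0,0]
    - [0,0,0]
    - [0,0,0]
    - [0,0,0]
  hand: [1,1,1,1,1,1,1]

```text
clock: 1.98
tool_pos: [0.4934, 0.1008, 0.1613]
ee_rot: [[-0.085, 0.996, -0.003], [0.996, 0.085, 0.0], [0.0, -0.003, -1.0]]
force: [-0.8, -0.5, 0.1]
finger_gap: 1.0
gripper_force: 0.0
```

```bash
python3 - <<'E'
from h import *
s=sensors.sense();print(s['tool_pos'],s['ee_rot'],s['force'],s['clock'])
w=optics.read_camera("side")[170:320,200:380];cv2.imwrite("pics/s1.png",cv2.resize(w,None,fx=4,fy=4))
E
```

```text
[0.49340756 0.10080561 0.16126774] [[-8.48197525e-02  9.96392367e-01 -2.80384400e-03]
 [ 9.96396255e-01  8.48203613e-02  9.87299546e-05]
 [ 3.36196834e-04 -2.78536541e-03 -9.99996064e-01]] [-0.81121629 -0.51204419  0.13512618] 1.975
```

View pics/s1.png

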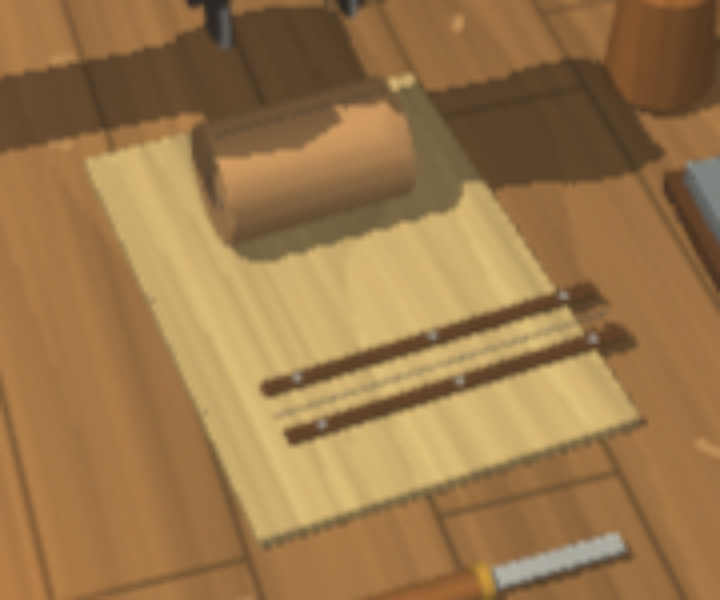

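Side crop: fingertips at (225,45) and (350,10) hang above and behind the blank's top; the battens are clear at (270–610, 290–440). Descending to find contact.

>>> send_rows:
  dp:
    - [0.02,-0.25,-0.5]
    - [0,0,-0.4]
    - [0,0,-0.03]
    - [0,0,-0.03]
    - [0,0,-0.03]
    - [0,0,0]
  delta_rot:
    - [0,0,0]
    - [0,0,0]
    - [0,0,0]
    - [0,0,0]
    - [0,0,0]
    - [0,0,0]
  hand: [1,1,1,1,1,1]

```text
clock: 2.78
tool_pos: [0.4949, 0.0909, 0.1231]
ee_rot: [[-0.085, 0.996, 0.001], [0.996, 0.085, -0.0], [-0.0, 0.001, -1.0]]
force: [-0.2, -0.3, -0.4]
finger_gap: 0.998
gripper_force: 0.0
```

>>> send_rows:
  dp:
    - [0,0,-0.05]
    - [0,0,-0.05]
    - [0,0,-0.05]
    - [0,0,0]
  delta_rot:
    - [0,0,0]
    - [0,0,0]
    - [0,0,0]
    - [0,0,0]
  hand: [1,1,1,1]

```text
clock: 3.28
tool_pos: [0.4947, 0.0908, 0.1165]
ee_rot: [[-0.085, 0.996, -0.0], [0.996, 0.085, 0.0], [0.0, -0.0, -1.0]]
force: [-1.0, -0.1, 0.4]
finger_gap: 1.004
gripper_force: 0.0
```

>>> send_rows:
  dp:
    - [0,0,-0.1]
    - [0,0,-0.03]
    - [0,0,-0.03]
    - [0,0,0]
  delta_rot:
    - [0,0,0]
    - [0,0,0]
    - [0,0,0]
    - [0,0,0]
  hand: [1,1,1,1]

```text
clock: 3.78
tool_pos: [0.4948, 0.0908, 0.1102]
ee_rot: [[-0.085, 0.996, -0.0], [0.996, 0.085, -0.0], [0.0, -0.0, -1.0]]
force: [-0.4, 0.8, -0.6]
finger_gap: 1.002
gripper_force: 0.0
```

>>> send_rows:
  dp:
    - [0,0,-0.025]
    - [0,0,-0.025]
    - [0,0,0]
  delta_rot:
    - [0,0,0]
    - [0,0,0]
    - [0,0,0]
  hand: [1,1,1]

```text
clock: 4.15
tool_pos: [0.4948, 0.0908, 0.1082]
ee_rot: [[-0.085, 0.996, -0.0], [0.996, 0.085, -0.0], [-0.0, -0.0, -1.0]]
force: [1.1, 0.5, 0.4]
finger_gap: 1.002
gripper_force: 0.0
```

>>> send_rows:
  dp:
    - [0,0,-0.025]
    - [0,0,0]
  delta_rot:
    - [0,0,0]
    - [0,0,0]
  hand: [1,1]

```text
clock: 4.4
tool_pos: [0.4948, 0.0908, 0.1072]
ee_rot: [[-0.085, 0.996, -0.0], [0.996, 0.085, -0.0], [0.0, -0.0, -1.0]]
force: [0.4, 0.5, 0.5]
finger_gap: 0.997
gripper_force: 0.0
```

>>> send_rows:
  dp:
    - [0,0,-0.025]
    - [0,0,0]
  delta_rot:
    - [0,0,0]
    - [0,0,0]
  hand: [1,1]

```text
clock: 4.65
tool_pos: [0.4948, 0.0908, 0.1062]
ee_rot: [[-0.085, 0.996, -0.0], [0.996, 0.085, -0.0], [0.0, -0.0, -1.0]]
force: [0.7, -0.9, 0.4]
finger_gap: 0.994
gripper_force: 0.0
```

>>> send_rows:
  dp:
    - [0,0,-0.025]
    - [0,0,0]
  delta_rot:
    - [0,0,0]
    - [0,0,0]
  hand: [1,1]

```text
clock: 4.9
tool_pos: [0.4949, 0.0909, 0.1055]
ee_rot: [[-0.085, 0.996, 0.0], [0.996, 0.085, 0.0], [0.0, 0.0, -1.0]]
force: [-1.9, 0.2, 2.4]
finger_gap: 0.999
gripper_force: 1.1
```

>>> send_rows:
  dp:
    - [0,0,-0.025]
    - [0,0,0]
  delta_rot:
    - [0,0,0]
    - [0,0,0]
  hand: [1,1]

```text
clock: 5.15
tool_pos: [0.495, 0.091, 0.1051]
ee_rot: [[-0.085, 0.996, 0.001], [0.996, 0.085, 0.0], [0.0, 0.001, -1.0]]
force: [-2.6, 0.8, 8.7]
finger_gap: 1.004
gripper_force: 4.7
```

>>> send_rows:
  dp:
    - [0.012,-0.14,0.014]
    - [0.012,-0.14,0.01]
    - [0.012,-0.14,0.008]
    - [0.012,-0.14,0.004]
  delta_rot:
    - [0,0,0]
    - [0,0,0]
    - [0,0,0]
    - [0,0,0]
  hand: [1,1,1,1]

```text
clock: 5.65
tool_pos: [0.4972, 0.0683, 0.1073]
ee_rot: [[-0.085, 0.996, 0.002], [0.996, 0.085, -0.0], [-0.0, 0.002, -1.0]]
force: [-4.6, 0.4, 17.7]
finger_gap: 1.004
gripper_force: 8.8
```

>>> send_rows:
  dp:
    - [0.018,-0.2,0]
    - [0.018,-0.2,0]
    - [0.018,-0.2,0]
    - [0.018,-0.2,0]
  delta_rot:
    - [0,0,0]
    - [0,0,0]
    - [0,0,0]
    - [0,0,0]
  hand: [1,1,1,1]

```text
clock: 6.15
tool_pos: [0.5002, 0.036, 0.1076]
ee_rot: [[-0.085, 0.996, 0.002], [0.996, 0.085, -0.001], [-0.001, 0.002, -1.0]]
force: [-3.6, -1.2, 19.0]
finger_gap: 1.0
gripper_force: 9.5
```

```bash
cat > bl.py <<'E'
from h import *
def mask(a):
    h=cv2.cvtColor(a,cv2.COLOR_BGR2HSV);return h
a=optics.read_camera("top");import sys
cv2.imwrite("pics/"+sys.argv[1],cv2.resize(a[150:255,225:365],None,fx=5,fy=5,interpolation=cv2.INTER_CUBIC))
s=sensors.sense();print(s['tool_pos'],s['force'])
E
python3 bl.py t1.png
```

```text
[0.50030358 0.03520182 0.10757173] [-5.46150973 -1.52357624 19.71161785]
```

View pics/t1.png

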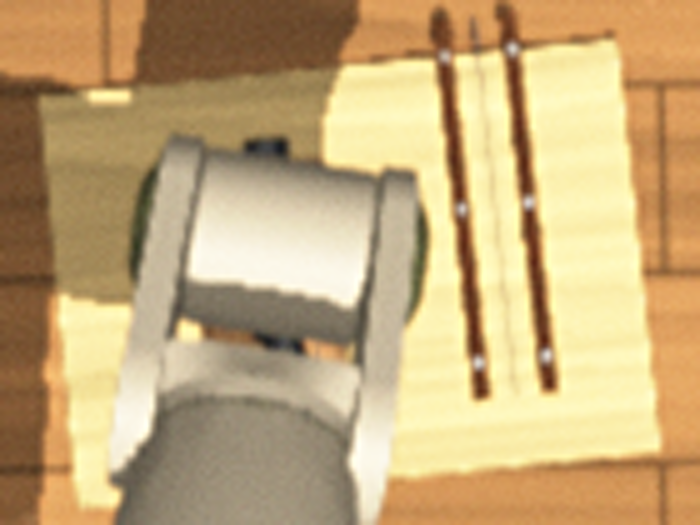

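The arm hides the blank here. About 20 N on top, z steady, so it is rolling. Finishing the stroke with a dip.

>>> send_rows:
  dp:
    - [0.012,-0.13,0.008]
    - [0.012,-0.13,0.004]
    - [0.017,-0.19,-0.002]
    - [0.017,-0.19,-0.01]
  delta_rot:
    - [0,0,0]
    - [0,0,0]
    - [0,0,0]
    - [0,0,0]
  hand: [1,1,1,1]

```text
clock: 6.7
tool_pos: [0.5025, 0.0104, 0.1065]
ee_rot: [[-0.085, 0.996, 0.002], [0.996, 0.085, -0.001], [-0.001, 0.002, -1.0]]
force: [0.3, -0.8, 5.1]
finger_gap: 1.002
gripper_force: 2.5
```

>>> send_rows:
  dp:
    - [0.017,-0.19,-0.018]
    - [0.017,-0.19,-0.028]
    - [0.01,-0.1,-0.016]
    - [0,0,0]
  delta_rot:
    - [0,0,0]
    - [0,0,0]
    - [0,0,0]
    - [0,0,0]
  hand: [1,1,1,1]

```text
clock: 7.2
tool_pos: [0.5041, -0.009, 0.1035]
ee_rot: [[-0.084, 0.996, 0.001], [0.996, 0.084, -0.0], [-0.001, 0.001, -1.0]]
force: [1.6, -1.1, 5.4]
finger_gap: 0.997
gripper_force: 2.7
```

>>> send_rows:
  dp:
    - [0,0,0.2]
    - [0,0,0.6]
    - [-0.04,0.45,0]
    - [-0.08,0.9,0]
    - [0,0,0]
  delta_rot:
    - [0,0,0]
    - [0,0,0]
    - [0,0,0]
    - [0,0,0]
    - [0,0,0]
  hand: [1,1,1,1,1]

```text
clock: 7.82
tool_pos: [0.4978, 0.0481, 0.1344]
ee_rot: [[-0.088, 0.996, -0.002], [0.996, 0.088, 0.001], [0.001, -0.002, -1.0]]
force: [-0.1, 0.6, 0.3]
finger_gap: 0.998
gripper_force: 0.0
```

```bash
python3 - <<'E'
from h import *
w=optics.read_camera("side")[170:320,200:380];cv2.imwrite("pics/s2.png",cv2.resize(w,None,fx=4,fy=4))
E
```

```text
(no output)
```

View pics/s2.png

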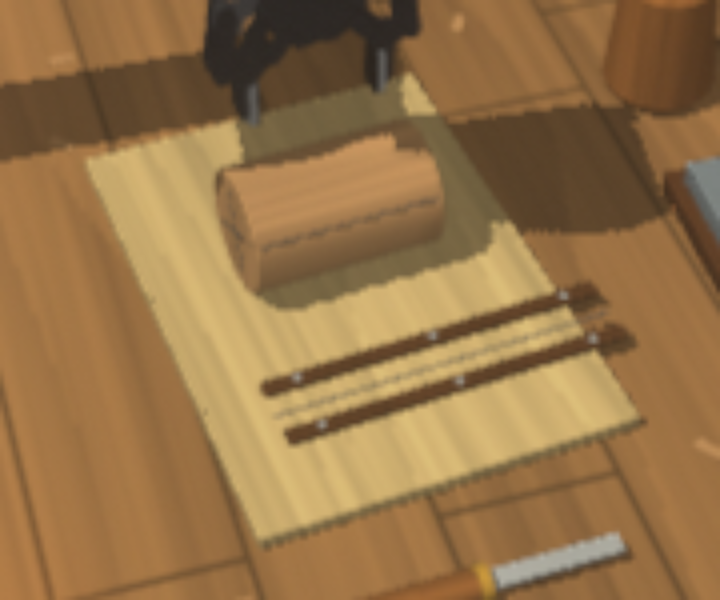

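Side crop: the blank has rolled towards the battens (near-end face bottom from (235,243) to (255,292); grain line now facing the camera at (350,222)). The fingers are clear above, at (250,110) and (380,80).

```bash
python3 - <<'E'
from h import *
m=optics.camera_model("side");f=lambda p:np.array(p)/4+[200,170]
# visible lower/right silhouette corners before/after, at ~axis height
print(ray(m,f([(235,243),(255,292),(413,180),(441,214),(200,130),(222,175)]),.04)[:,:2])
E
```

```text
[[ 0.43215702  0.01519394]
 [ 0.43306485 -0.03456144]
 [ 0.57185243  0.03998764]
 [ 0.57963598  0.000742  ]
 [ 0.43778955  0.13759724]
 [ 0.44106248  0.08539408]]
```

```bash
python3 - <<'E'
from h import *
m=optics.camera_model("side");f=lambda p:np.array(p)/4+[200,170]
def yaw(a,b,z):
    q=ray(m,f([a,b]),z);d=q[1]-q[0];print(q[:,:2].round(3),np.degrees(np.arctan2(d[1],d[0])))
yaw((265,388),(600,290),.017);yaw((290,437),(630,338),.017)
yaw((265,248),(437,202),.075);yaw((235,243),(413,180),.035);yaw((255,292),(441,214),.035)
a=cv2.imread("pics/s2.png")
E
```

```text
[[ 0.421 -0.1  ]
 [ 0.669 -0.081]] 4.3614741878611545
[[ 0.426 -0.146]
 [ 0.672 -0.129]] 3.7780245533024663
[[ 0.442 -0.03 ]
 [ 0.568 -0.021]] 3.913799476289006
[[0.433 0.02 ]
 [0.574 0.045]] 10.064281565187365
[[ 0.434 -0.03 ]
 [ 0.581  0.006]] 13.542432008220501
```

>>> send_rows:
  dp:
    - [0,0,-0.3]
    - [0,0,-0.3]
    - [0,0,-0.06]
    - [0,0,-0.04]
    - [0,0,0]
  delta_rot:
    - [0,0,0]
    - [0,0,0]
    - [0,0,0]
    - [0,0,0]
    - [0,0,0]
  hand: [1,1,1,1,1]

```text
clock: 8.5
tool_pos: [0.499, 0.0455, 0.1074]
ee_rot: [[-0.085, 0.996, 0.0], [0.996, 0.085, -0.0], [-0.0, 0.0, -1.0]]
force: [-0.8, 0.6, 0.9]
finger_gap: 1.004
gripper_force: 0.0
```

>>> send_rows:
  dp:
    - [0,0,-0.03]
    - [0,0,0]
  delta_rot:
    - [0,0,0]
    - [0,0,0]
  hand: [1,1]

```text
clock: 8.75
tool_pos: [0.4989, 0.0456, 0.1061]
ee_rot: [[-0.085, 0.996, 0.0], [0.996, 0.085, -0.0], [-0.0, 0.0, -1.0]]
force: [-0.1, 0.0, 0.2]
finger_gap: 0.998
gripper_force: 0.0
```

>>> send_rows:
  dp:
    - [0,0,-0.03]
    - [0,0,-0.02]
    - [0,0,0]
  delta_rot:
    - [0,0,0]
    - [0,0,0]
    - [0,0,0]
  hand: [1,1,1]

```text
clock: 9.12
tool_pos: [0.4989, 0.0456, 0.104]
ee_rot: [[-0.085, 0.996, -0.0], [0.996, 0.085, 0.0], [0.0, -0.0, -1.0]]
force: [0.7, 0.8, 0.5]
finger_gap: 0.993
gripper_force: 0.0
```

>>> send_rows:
  dp:
    - [0.01,-0.1,0]
    - [0,0,-0.02]
    - [0,0,0]
  delta_rot:
    - [0,0,0]
    - [0,0,0]
    - [0,0,0]
  hand: [1,1,1]

```text
clock: 9.5
tool_pos: [0.4995, 0.0415, 0.104]
ee_rot: [[-0.085, 0.996, 0.001], [0.996, 0.085, -0.0], [-0.0, 0.001, -1.0]]
force: [-3.3, 2.0, 8.5]
finger_gap: 0.999
gripper_force: 4.0
```

>>> send_rows:
  dp:
    - [0,0,-0.02]
    - [0,0,0]
  delta_rot:
    - [0,0,0]
    - [0,0,0]
  hand: [1,1]

```text
clock: 9.75
tool_pos: [0.4996, 0.0417, 0.1038]
ee_rot: [[-0.085, 0.996, 0.001], [0.996, 0.085, 0.0], [-0.0, 0.001, -1.0]]
force: [-5.5, 2.7, 13.1]
finger_gap: 1.003
gripper_force: 6.9
```

>>> send_rows:
  dp:
    - [0.017,-0.194,0.03]
    - [0.017,-0.194,0.022]
    - [0.017,-0.194,0.014]
    - [0.017,-0.194,0.005]
    - [0.02,-0.22,0]
    - [0.02,-0.22,0]
  delta_rot:
    - [0,0,0]
    - [0,0,0]
    - [0,0,0]
    - [0,0,0]
    - [0,0,0]
    - [0,0,0]
  hand: [1,1,1,1,1,1]

```text
clock: 10.5
tool_pos: [0.5043, -0.0079, 0.1076]
ee_rot: [[-0.085, 0.996, 0.002], [0.996, 0.085, -0.001], [-0.001, 0.002, -1.0]]
force: [-5.3, -0.2, 22.4]
finger_gap: 0.999
gripper_force: 11.1
```

>>> send_rows:
  dp:
    - [0.02,-0.22,0]
    - [0.02,-0.22,0]
    - [0.02,-0.22,0]
    - [0.017,-0.194,-0.006]
    - [0.017,-0.194,-0.014]
    - [0.017,-0.194,-0.022]
    - [0.01,-0.1,-0.015]
    - [0,0,0]
  delta_rot:
    - [0,0,0]
    - [0,0,0]
    - [0,0,0]
    - [0,0,0]
    - [0,0,0]
    - [0,0,0]
    - [0,0,0]
    - [0,0,0]
  hand: [1,1,1,1,1,1,1,1]

```text
clock: 11.5
tool_pos: [0.5093, -0.0617, 0.1041]
ee_rot: [[-0.084, 0.996, 0.003], [0.996, 0.084, -0.001], [-0.002, 0.003, -1.0]]
force: [1.0, -1.1, 7.6]
finger_gap: 0.998
gripper_force: 3.8
```

>>> send_rows:
  dp:
    - [0,0,0.2]
    - [0,0,0.35]
    - [-0.05,0.6,0]
    - [-0.05,0.57,-0.1]
    - [0,0,-0.25]
    - [0,0,-0.1]
    - [0,0,0]
  delta_rot:
    - [0,0,0]
    - [0,0,0]
    - [0,0,0]
    - [0,0,0]
    - [0,0,0]
    - [0,0,0]
    - [0,0,0]
  hand: [1,1,1,1,1,1,1]

```text
clock: 12.38
tool_pos: [0.5044, -0.0145, 0.1068]
ee_rot: [[-0.084, 0.996, -0.001], [0.996, 0.084, 0.0], [0.0, -0.001, -1.0]]
force: [1.1, -0.5, 0.7]
finger_gap: 1.001
gripper_force: 0.0
```

>>> send_rows:
  dp:
    - [0,0,-0.03]
    - [0,0,-0.01]
    - [0,0,0]
  delta_rot:
    - [0,0,0]
    - [0,0,0]
    - [0,0,0]
  hand: [1,1,1]

```text
clock: 12.75
tool_pos: [0.5046, -0.014, 0.1056]
ee_rot: [[-0.085, 0.996, 0.001], [0.996, 0.085, -0.0], [-0.0, 0.0, -1.0]]
force: [-0.3, -0.9, 1.7]
finger_gap: 0.999
gripper_force: 0.8
```

>>> send_rows:
  dp:
    - [0,0,-0.025]
    - [0.012,-0.14,0.014]
    - [0.012,-0.14,0.01]
    - [0.012,-0.14,0.008]
    - [0.012,-0.14,0.004]
    - [0.017,-0.19,0]
    - [0.017,-0.19,0]
  delta_rot:
    - [0,0,0]
    - [0,0,0]
    - [0,0,0]
    - [0,0,0]
    - [0,0,0]
    - [0,0,0]
    - [0,0,0]
  hand: [1,1,1,1,1,1,1]

```text
clock: 13.62
tool_pos: [0.5083, -0.0521, 0.1076]
ee_rot: [[-0.085, 0.996, 0.002], [0.996, 0.085, -0.001], [-0.001, 0.002, -1.0]]
force: [-3.8, -0.1, 17.6]
finger_gap: 0.998
gripper_force: 8.6
```

>>> send_rows:
  dp:
    - [0.014,-0.15,0]
    - [0.01,-0.1,0]
    - [0,0,0]
  delta_rot:
    - [0,0,0]
    - [0,0,0]
    - [0,0,0]
  hand: [1,1,1]

```text
clock: 14.0
tool_pos: [0.5093, -0.0622, 0.1076]
ee_rot: [[-0.085, 0.996, 0.002], [0.996, 0.085, -0.001], [-0.002, 0.002, -1.0]]
force: [-4.8, -0.5, 18.2]
finger_gap: 1.0
gripper_force: 8.7
```

```bash
python3 - <<'E'
from h import *
w=optics.read_camera("side")[170:320,200:380];cv2.imwrite("pics/s3.png",cv2.resize(w,None,fx=4,fy=4))
E
```

```text
(no output)
```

View pics/s3.png

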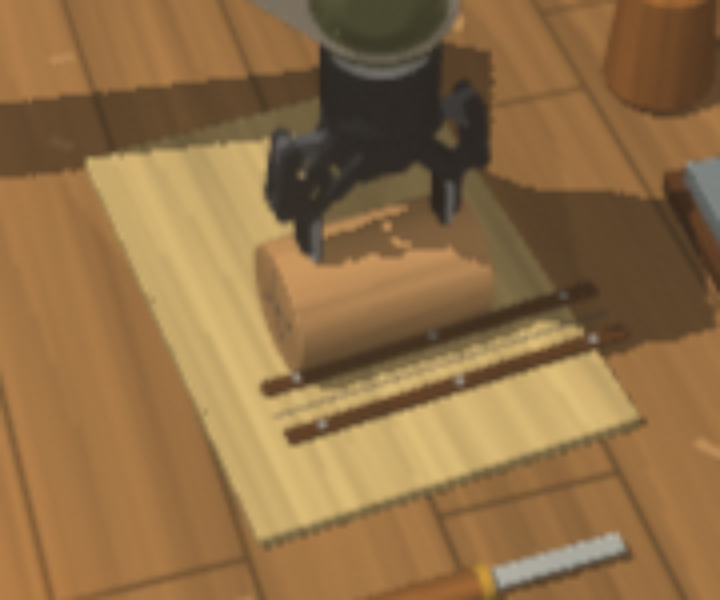

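Side crop: the blank is parallel to and nearly against the near batten (its lower edge runs from (300,372) along the batten). Its near end lies inside the batten's end at (265,388). Next is the climb stroke.

>>> send_rows:
  dp:
    - [0,0,0.2]
    - [0,0,0.3]
    - [-0.06,0.7,0]
    - [0,0,-0.25]
    - [0,0,-0.25]
    - [0,0,0]
  delta_rot:
    - [0,0,0]
    - [0,0,0]
    - [0,0,0]
    - [0,0,0]
    - [0,0,0]
    - [0,0,0]
  hand: [1,1,1,1,1,1]

```text
clock: 14.8
tool_pos: [0.506, -0.0339, 0.105]
ee_rot: [[-0.084, 0.996, -0.002], [0.996, 0.084, 0.0], [0.001, -0.001, -1.0]]
force: [-0.1, 0.2, 0.3]
finger_gap: 0.997
gripper_force: 0.0
```

>>> send_rows:
  dp:
    - [0,0,-0.04]
    - [0,0,-0.025]
    - [0,0,0]
  delta_rot:
    - [0,0,0]
    - [0,0,0]
    - [0,0,0]
  hand: [1,1,1]

```text
clock: 15.18
tool_pos: [0.5065, -0.0336, 0.1038]
ee_rot: [[-0.085, 0.996, 0.001], [0.996, 0.085, -0.0], [-0.0, 0.001, -1.0]]
force: [-1.8, 0.3, 5.1]
finger_gap: 1.001
gripper_force: 2.1
```

>>> send_rows:
  dp:
    - [0,0,-0.015]
    - [0.008,-0.09,0.03]
    - [0.012,-0.14,0.055]
    - [0,0,0]
  delta_rot:
    - [0,0,0]
    - [0,0,0]
    - [0,0,0]
    - [0,0,0]
  hand: [1,1,1,1]

```text
clock: 15.68
tool_pos: [0.5072, -0.0431, 0.1062]
ee_rot: [[-0.084, 0.996, 0.0], [0.996, 0.084, -0.0], [-0.0, 0.0, -1.0]]
force: [0.1, 0.4, 2.7]
finger_gap: 0.998
gripper_force: 1.3
```

>>> send_rows:
  dp:
    - [0,0,-0.025]
    - [0.012,-0.14,0.02]
    - [0,0,0]
  delta_rot:
    - [0,0,0]
    - [0,0,0]
    - [0,0,0]
  hand: [1,1,1]

```text
clock: 16.05
tool_pos: [0.5079, -0.048, 0.1071]
ee_rot: [[-0.085, 0.996, 0.001], [0.996, 0.085, 0.001], [0.0, 0.001, -1.0]]
force: [-3.4, 4.6, 15.9]
finger_gap: 1.0
gripper_force: 7.9
```

>>> send_rows:
  dp:
    - [0.012,-0.14,0.025]
    - [0,0,0]
  delta_rot:
    - [0,0,0]
    - [0,0,0]
  hand: [1,1]

```text
clock: 16.3
tool_pos: [0.5085, -0.0536, 0.1087]
ee_rot: [[-0.085, 0.996, 0.002], [0.996, 0.085, 0.0], [0.0, 0.002, -1.0]]
force: [-5.2, 6.2, 21.8]
finger_gap: 1.0
gripper_force: 10.8
```

>>> send_rows:
  dp:
    - [0.012,-0.14,0.05]
    - [0.006,-0.07,0.02]
    - [0,0,0]
  delta_rot:
    - [0,0,0]
    - [0,0,0]
    - [0,0,0]
  hand: [1,1,1]

```text
clock: 16.68
tool_pos: [0.5092, -0.0623, 0.1108]
ee_rot: [[-0.085, 0.996, 0.001], [0.996, 0.085, -0.0], [-0.0, 0.001, -1.0]]
force: [-2.1, 2.3, 14.0]
finger_gap: 0.999
gripper_force: 6.9
```

>>> send_rows:
  dp:
    - [0.012,-0.14,0.03]
    - [0.006,-0.07,0.005]
    - [0,0,0]
  delta_rot:
    - [0,0,0]
    - [0,0,0]
    - [0,0,0]
  hand: [1,1,1]

```text
clock: 17.05
tool_pos: [0.5099, -0.0709, 0.112]
ee_rot: [[-0.085, 0.996, 0.001], [0.996, 0.085, -0.001], [-0.001, 0.001, -1.0]]
force: [-1.3, 1.7, 11.0]
finger_gap: 0.998
gripper_force: 5.5
```

>>> send_rows:
  dp:
    - [0.012,-0.14,0]
    - [0.012,-0.14,0]
    - [0.012,-0.14,0]
    - [0,0,0]
  delta_rot:
    - [0,0,0]
    - [0,0,0]
    - [0,0,0]
    - [0,0,0]
  hand: [1,1,1,1]

```text
clock: 17.55
tool_pos: [0.5116, -0.0883, 0.1126]
ee_rot: [[-0.085, 0.996, 0.002], [0.996, 0.085, -0.002], [-0.002, 0.002, -1.0]]
force: [-3.2, -0.9, 16.7]
finger_gap: 0.999
gripper_force: 8.2
```

>>> send_rows:
  dp:
    - [0.012,-0.14,-0.005]
    - [0.012,-0.14,-0.01]
    - [0,0,0]
  delta_rot:
    - [0,0,0]
    - [0,0,0]
    - [0,0,0]
  hand: [1,1,1]

```text
clock: 17.92
tool_pos: [0.5127, -0.0997, 0.1124]
ee_rot: [[-0.085, 0.996, 0.003], [0.996, 0.085, -0.002], [-0.002, 0.002, -1.0]]
force: [-3.3, -1.0, 18.6]
finger_gap: 0.999
gripper_force: 9.5
```

>>> send_rows:
  dp:
    - [0.012,-0.14,-0.005]
    - [0.012,-0.14,-0.01]
    - [0,0,0]
  delta_rot:
    - [0,0,0]
    - [0,0,0]
    - [0,0,0]
  hand: [1,1,1]

```text
clock: 18.3
tool_pos: [0.5138, -0.1111, 0.1116]
ee_rot: [[-0.085, 0.996, 0.003], [0.996, 0.085, -0.003], [-0.003, 0.003, -1.0]]
force: [-2.3, -3.0, 16.6]
finger_gap: 0.996
gripper_force: 8.3
```

>>> send_rows:
  dp:
    - [0.012,-0.14,-0.02]
    - [0.012,-0.14,-0.025]
    - [0,0,0]
  delta_rot:
    - [0,0,0]
    - [0,0,0]
    - [0,0,0]
  hand: [1,1,1]

```text
clock: 18.68
tool_pos: [0.5148, -0.1225, 0.1096]
ee_rot: [[-0.085, 0.996, 0.003], [0.996, 0.085, -0.003], [-0.003, 0.003, -1.0]]
force: [-0.2, -3.6, 13.7]
finger_gap: 0.998
gripper_force: 7.1
```

>>> send_rows:
  dp:
    - [0.01,-0.1,-0.02]
    - [0.005,-0.05,-0.01]
    - [0,0,0]
  delta_rot:
    - [0,0,0]
    - [0,0,0]
    - [0,0,0]
  hand: [1,1,1]

```text
clock: 19.05
tool_pos: [0.5153, -0.1283, 0.1081]
ee_rot: [[-0.085, 0.996, 0.003], [0.996, 0.085, -0.003], [-0.003, 0.003, -1.0]]
force: [-0.5, -3.5, 10.2]
finger_gap: 1.0
gripper_force: 5.6
```

>>> send_rows:
  dp:
    - [0,0,0.05]
    - [0,0,0.15]
    - [0,0,0.8]
    - [0,0,1]
    - [0,0,1]
  delta_rot:
    - [0,0,0]
    - [0,0,0]
    - [0,0,0]
    - [0,0,0]
    - [0,0,0]
  hand: [1,1,1,1,1]

```text
clock: 19.68
tool_pos: [0.5141, -0.1268, 0.228]
ee_rot: [[-0.085, 0.996, -0.001], [0.996, 0.085, 0.001], [0.001, -0.001, -1.0]]
force: [-0.1, -0.7, -0.6]
finger_gap: 1.003
gripper_force: 0.0
```

>>> send_rows:
  dp:
    - [0,1,0.2]
    - [0,1,0]
    - [0,1,0]
    - [0,1,0]
    - [0,1,0]
    - [0,1,0]
    - [0,1,0]
    - [0,0,0]
  delta_rot:
    - [0,0,0]
    - [0,0,0]
    - [0,0,0]
    - [0,0,0]
    - [0,0,0]
    - [0,0,0]
    - [0,0,0]
    - [0,0,0]
  hand: [1,1,1,1,1,1,1,1]

```text
clock: 20.68
tool_pos: [0.5138, 0.155, 0.2346]
ee_rot: [[-0.088, 0.996, -0.001], [0.996, 0.088, 0.0], [0.0, -0.001, -1.0]]
force: [-0.2, 0.1, -0.0]
finger_gap: 1.002
gripper_force: 0.0
```

```bash
python3 bl.py t9.png; python3 - <<'E'
from h import *
a=cv2.imread("pics/t9.png");w=optics.read_camera("side")[170:320,200:380]
b=cv2.resize(w,(490,408));a=cv2.resize(a,(300,225));
c=np.zeros((408,790,3),np.uint8);c[:,:490]=b;c[:225,490:]=a;cv2.imwrite("pics/f.png",c)
E
```

```text
[0.51400012 0.15365609 0.23461368] [0.77302619 1.14907894 0.53950543]
```

View pics/f.png

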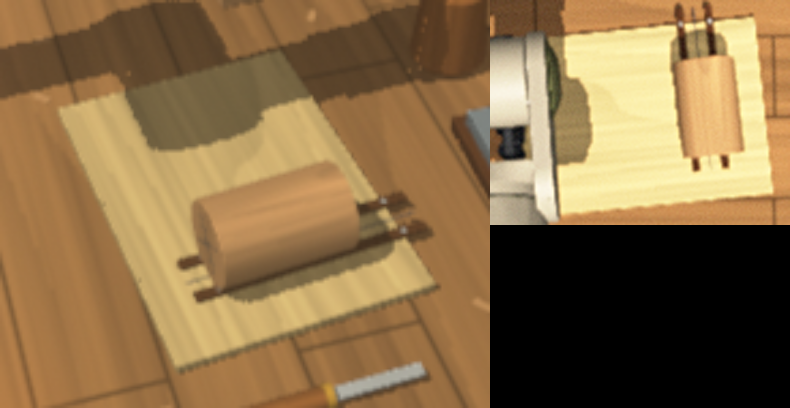

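View pics/t9.png

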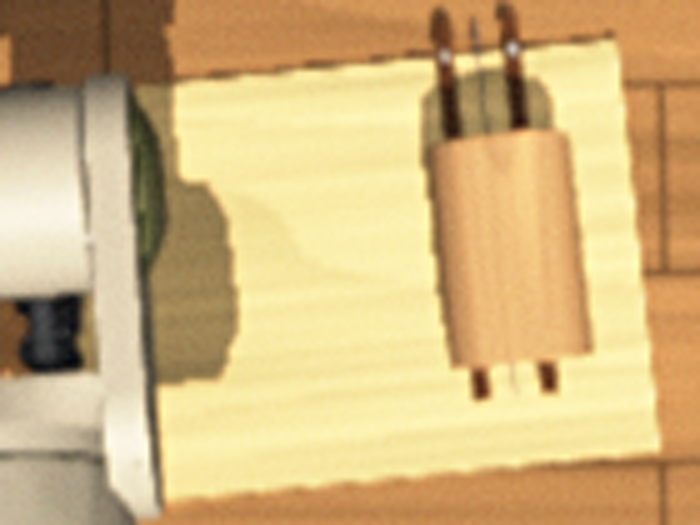

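The blank sits over both battens, with both batten ends showing beyond it: near ends at (480,385) and (548,378), far ends at the top. I'll check the offset from the pencil line numerically, then hand in.

```bash
python3 - <<'E'
from h import *
from bench import env
m=optics.camera_model("top")
f=lambda p:np.array(p)/5+[224.6,149.6]
b=ray(m,f([(430,148),(567,130),(453,367),(592,352)]),.060)
F=(b[0]+b[1])/2;N=(b[2]+b[3])/2;c=(F+N)/2-[.54968,-.10694,.06]
y=np.radians(5.1);print("along",c[:2]@[np.cos(y),np.sin(y)],"across",c[:2]@[-np.sin(y),np.cos(y)],np.degrees(np.arctan2(*(F-N)[[1,0]])))
if abs(c[:2]@[-np.sin(y),np.cos(y)])<.007: print(env.hand_in())
E
```

```text
along -0.03449106991610454 across -0.001617720297121679 5.27133608244516
the job is handed in; nothing more can be done
None
```

The blank was rolled over the nearer batten and now lies between the two. It measures about 2 mm off the pencil line, parallel to the battens, with both ends inside theirs; the job was handed in at about 21 s on the robot's clock.

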